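Pack the drilling caddy

TASK

Pack the plywood carrier for the drilling job: stand the red hole saw in the blue tray, the pale plywood plug in the white tray, the glass jar with the black lid in the green tray and the glass jar with the white lid in the yellow tray, each upright and flat on its tray's floor. Set the jars down, do not drop them, and leave the dark grey hole saw and the dark brown plug standing where they are.

Things in the scene. Friction and masses are not known exactly. Their poses are not given: they have to be found in the camera images.
- hole_saw_red_mid (a point): the hole saw with the RED cup: cup 38 mm in diameter and 38 mm high, teeth down, and above it a bare metal nut (27 mm wide) and shank (12 mm), 64 mm high in all, 0.16 kg. Take it by the cup. Belongs in the blue tray. Stands upright on the cabinet top, loose. This point is on its axis, half-way up; z is its axis, upward at the start.
- ply_plug_mid (a point): the PALE PLYWOOD plug: a round wooden core with a small dark pilot hole in its top, 34 mm in diameter, 28 mm high, 0.02 kg. Belongs in the white tray. Stands upright on the cabinet top, loose. This point is on its axis, half-way up; z is its axis, upward at the start.
- nail_jar_mid (a point): the glass jar with the BLACK lid and orange-brown contents: 62 mm in diameter, 80 mm high, 0.27 kg. Belongs in the green tray. Stands upright on the cabinet top, loose. This point is on its axis, half-way up; z is its axis, upward at the start.
- screw_jar_mid (a point): the glass jar with the WHITE lid, brass and steel screws inside: 61 mm in diameter, 78 mm high, 0.25 kg. Belongs in the yellow tray. Stands upright on the cabinet top, loose. This point is on its axis, half-way up; z is its axis, upward at the start.
- hole_saw_grey_mid (a point): the look-alike hole saw with a DARK GREY cup: 39 mm in diameter, 64 mm high. Does not belong in the carrier: stays where it is. Stands upright on the cabinet top, loose. This point is on its axis, half-way up; z is its axis, upward at the start.
- dark_plug_mid (a point): the look-alike DARK BROWN plug, 34 mm in diameter, 28 mm high, with a small black dot on top. Does not belong in the carrier: stays where it is. Stands upright on the cabinet top, loose. This point is on its axis, half-way up; z is its axis, upward at the start.
- blue_tray_in (a point): the blue plastic tray, one of four equal open square trays (86 mm outside, 80 mm inside) that stand two by two, 90 mm apart, in any order, in a low fixed plywood carrier. This point is the centre of the tray's inner floor, 9 mm above the cabinet top; the rim is 11 mm higher. x and y run along the walls, z up. Things in the next tray may stand 50 mm from this point: to let go, open the fingers a little only
- green_tray_in (a point): the green plastic tray, one of four equal open square trays (86 mm outside, 80 mm inside) that stand two by two, 90 mm apart, in any order, in a low fixed plywood carrier. This point is the centre of the tray's inner floor, 9 mm above the cabinet top; the rim is 11 mm higher. x and y run along the walls, z up. Things in the next tray may stand 50 mm from this point: to let go, open the fingers a little only
- yellow_tray_in (a point): the yellow plastic tray, one of four equal open square trays (86 mm outside, 80 mm inside) that stand two by two, 90 mm apart, in any order, in a low fixed plywood carrier. This point is the centre of the tray's inner floor, 9 mm above the cabinet top; the rim is 11 mm higher. x and y run along the walls, z up. Things in the next tray may stand 50 mm from this point: to let go, open the fingers a little only
- white_tray_in (a point): the white plastic tray, one of four equal open square trays (86 mm outside, 80 mm inside) that stand two by two, 90 mm apart, in any order, in a low fixed plywood carrier. This point is the centre of the tray's inner floor, 9 mm above the cabinet top; the rim is 11 mm higher. x and y run along the walls, z up. Things in the next tray may stand 50 mm from this point: to let go, open the fingers a little only
Things that resemble listed ones, but are neither listed nor needed, are in the scene too. Of the things like the part that bears hole_saw_red_mid, leave any that is orange; of the rest the larger one is meant.

How it is judged:
By the outcome, as a careful person would: the job done as asked, in the order asked, and still so for the second after the job is handed in, with the robot touching nothing.
It also fails if it takes over 96 s, if anything falls off the work surface, if the arm or the gripper's body presses on something with over 40 N, if the wrist force passes 120 N, or if a joint passes its speed limit or range.

ROBOT

A 6-joint arm with a two-finger parallel gripper is mounted at the origin on a cart in front of the work surface, level with it; the furniture and walls round the work are solid. World frame = base frame: x ahead of the robot, y to its left, z up, the work surface at z = 0. Lengths are in m, angles in rad, forces in N, time in s.
With the tool pointing down it reaches from about 0.3 to 0.775 m from the base axis. Payload 14.6 kg.
Tool frame: the origin (TCP) lies midway between the tips of the shut fingers; the grasp point (between the pads) lies 19 mm behind it; z points along the fingers, y is the direction in which the jaws open and shut (so a half turn about z gives the same grasp; the last joint's range is limited). The gripper opens to 94 mm and grips with 3 to 60 N. Pads are 16 mm wide; open, the fingers measure 119 mm over their backs; the gripper's body (75 mm by 177 mm) begins 78 mm behind the grasp point.
Start: joints at [-1.296, 0.3, 1.521, -0, 1.321, -0.067], TCP at [0.184, -0.518, 0.205] pointing down, gripper open.
Joint ranges: [-3.03, 3.03], [-0.79, 2.21], [0.23, 2.52], [-1.04, 4.18], [0, 3.07], [-2.55, 2.55]. Speed limits (rad/s): [2.22, 2.22, 2.57, 3.14, 3.14, 3.14].

INTERFACE

Orientations are given as [roll, pitch, yaw] about the fixed x, y, z axes, in that order (R = Rz(yaw) Ry(pitch) Rx(roll)).
In Python, from station import readout, imaging, job gives the robot as it stands.
- The arm moves only by the tool arm_command, never from a script. Its argument "increments" is a list of rows, each an object with "gripper": the opening, from 0 (shut) to 1 (fully open); "slide": the shift along the world's x, y, z in m, a list of three; "yaw": the turn about the world's z in rad. A call has 1 to 8 rows; each row is the pose to reach, as a shift and turn from the pose commanded when the call began; what a row does not reach only later rows make up. A row lasts 1/8 s, in which the tool goes at most 62.5 mm and 10.7 degrees, less where a joint would pass 70% of its speed; a pose out of reach is approached as far as the arm can. A call with a gripper value outside its range is refused whole. The fingers move at their own pace and stop on an object; "grip_force" is the grip in N (left out, the last holds). Time passes only in rows, so rows that repeat a pose let the fingers close. It gives the time, the measured TCP pose, the force and the opening at its end, in the units of the state.
- readout.get_obs(): the state, without advancing time (a new reading comes with each control period).
- imaging.camera(name): name is "side" or "top" or "wrist"; returns a dict with "color" (400x640x3 uint8, red, green, blue), "mtx" (3x3 intrinsics, pixels), "rvec" (rotation vector, rad) and "tvec" (3), from world to camera coordinates, as OpenCV has them. Camera axes: x right, y down, z forward; pixel columns grow to the right and rows downward; lengths in m; the calibration is good to about 2 mm. The wrist camera is an equidistant fisheye: a pixel r from the principal point sees the ray r / f radians off the axis. A picture is of the moment at which its call begins. There is no depth.
- job.hand_in(): hands the job in, once; it reports no verdict.
The state is a dict: "time_s": time; "qpos": joint angles; "joint_vel": joint speeds; "tau": joint torques, N m; "ee_pos": TCP position; "eef_rot": TCP orientation; "force": force on the tool from outside, world axes, zero at the start; "moment": the same for the moment, N m; "grip_width": finger opening in m.
Only numpy, scipy, OpenCV 4.12 (cv2) and the standard library are available. Lean on these libraries where they do the work, as an engineer would, in place of code of your own. Each camera call takes 0.05 s, during which the arm holds its last target. There are 200 camera calls.

## Working session

There is one attempt and no reset: what is moved stays moved. The work goes in short steps, Python scripts to look and compute and a tool call to move; the robot and the scene stay as the last step left them, time stands still between calls to the robot, and variables do not carry over. Pictures are saved under pics/ and viewed, about 12 in all and at most 16, crops included, and the job is handed in when it is done.

Besides the shell and the picture viewer there is one more tool, called as a command line: name --argument value ..., lists and objects as JSON in quotes. arm_command: Moves the arm, as the interface text tells. Its arguments: {"type":"object","properties":{"increments":{"type":"array","items":{"type":"object","properties":{"gripper":{"type":"number"},"slide":{"type":"array","items":{"type":"number"}},"yaw":{"type":"number"}}}},"grip_force":{"type":"number"}},"required":["increments"]}

```bash
mkdir -p pics
cat > h.py <<'E'
import numpy as np,cv2
from station import readout,imaging,job
def shot(n,f=None):
    c=imaging.camera(n); im=cv2.cvtColor(c["color"],cv2.COLOR_RGB2BGR)
    if f: cv2.imwrite(f"pics/{f}.png",im)
    return c,im
def ray(c,u,v,fish=False):
    K=np.array(c["mtx"],float);R=cv2.Rodrigues(np.array(c["rvec"],float))[0];t=np.array(c["tvec"],float).ravel()
    a=(u-K[0,2])/K[0,0];b=(v-K[1,2])/K[1,1]
    if fish:
        r=np.hypot(a,b);s=np.sin(r)/max(r,1e-9);d=np.array([a*s,b*s,np.cos(r)])
    else: d=np.array([a,b,1.])
    return -R.T@t,R.T@d
def onz(c,u,v,z,fish=False):
    o,d=ray(c,u,v,fish);return o+d*(z-o[2])/d[2]
def proj(c,p):
    return cv2.projectPoints(np.array(p,float).reshape(-1,1,3),np.array(c["rvec"],float),np.array(c["tvec"],float),np.array(c["mtx"],float),None)[0].reshape(-1,2)
E
python3 - <<'E'
from h import *
s=readout.get_obs();print(s)
for n in("top","side"):
    c,im=shot(n,n+"0");o,d=ray(c,320,200);print(n,o.round(3),d.round(3),c["mtx"])
E
```

```text
{'time_s': 0.0, 'qpos': array([-1.29558425e+00,  3.00437991e-01,  1.52156671e+00, -2.17489801e-05,
        1.32066037e+00, -6.66389620e-02]), 'joint_vel': array([ 0.00017779, -0.00252793,  0.00130784,  0.00050915, -0.00116068,
        0.00057715]), 'tau': array([ 2.00848626e-03, -5.31809449e+01, -3.52735913e+01,  7.08672800e-02,
        2.43178447e-02, -7.34999594e-05]), 'ee_pos': array([ 0.18428197, -0.51794722,  0.20491056]), 'eef_rot': array([-3.14052122e+00, -5.03918855e-05,  3.41856406e-01]), 'force': array([ 0.33933383, -0.09074353,  1.2108269 ]), 'moment': array([ 0.0599165 ,  0.03044817, -0.02011818]), 'grip_width': 0.09376583979463862}
top [0.409 0.006 0.958] [ 0.144  0.01  -0.99 ] [[468.44217283   0.         320.52905706]
 [  0.         468.44217283 202.9197948 ]
 [  0.           0.           1.        ]]
side [ 0.514 -0.995  0.542] [ 0.006  0.904 -0.428] [[484.58703266   0.         323.55152319]
 [  0.         484.58703266 206.80427972]
 [  0.           0.           1.        ]]
```

View pics/top0.png

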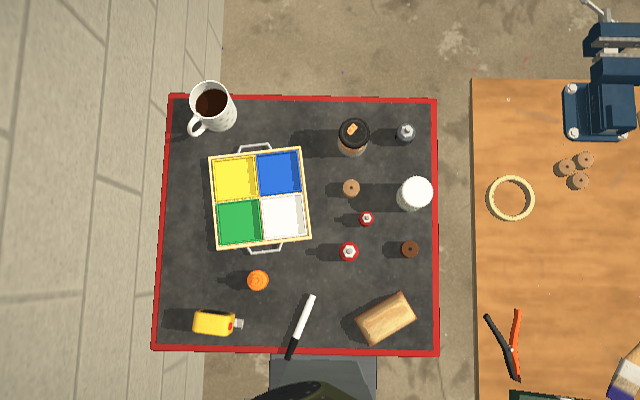

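View pics/side0.png

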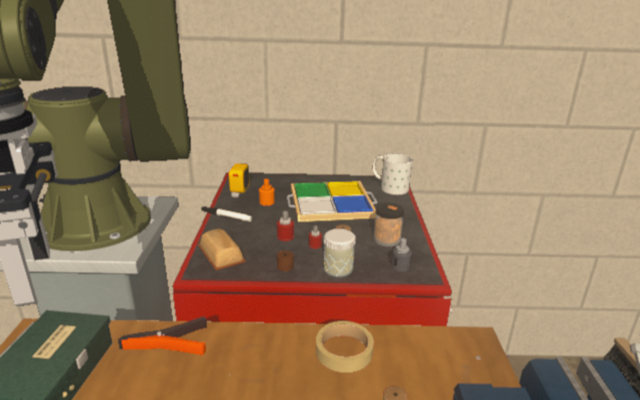

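Top view: yellow tray (235,178), blue (280,172), green (239,221), white (284,217). The black-lid jar is at (354,131), the white-lid jar at (415,193) and the pale plug at (351,188). The large red saw is at (349,252), with a smaller red one at (366,219) that stays. The grey saw is at (406,131) and the dark plug at (410,249). The side view agrees.

Run:
```python
from h import *
c,im=shot("top","top1");hsv=cv2.cvtColor(im,cv2.COLOR_BGR2HSV)
def blob(name,lo,hi,roi,z):
    x0,y0,x1,y1=roi;m=cv2.inRange(hsv,lo,hi);k=np.zeros_like(m);k[y0:y1,x0:x1]=m[y0:y1,x0:x1]
    cs=cv2.findContours(k,cv2.RETR_EXTERNAL,cv2.CHAIN_APPROX_NONE)[0]
    if not cs: print(name,"none");return
    q=max(cs,key=cv2.contourArea);r=cv2.minAreaRect(q);(u,v),rad=cv2.minEnclosingCircle(q)
    print(name,"rect",np.round(r[0],1),np.round(r[1],1),round(r[2],1),"circ",round(u,1),round(v,1),round(rad,1),"->",onz(c,*r[0],z).round(4)[:2],onz(c,u,v,z).round(4)[:2],"n",cv2.contourArea(q))
blob("whitelid",(0,0,150),(180,60,255),(392,168,440,220),.078)
blob("red",(170,120,60),(180,255,255),(330,235,368,268),.030)
blob("red2",(0,120,60),(6,255,255),(330,235,368,268),.030)
blob("smallred",(170,120,60),(180,255,255),(356,205,380,232),.02)
blob("plug",(5,60,120),(20,200,255),(335,172,368,202),.028)
blob("dark",(0,80,40),(20,255,130),(395,235,425,265),.028)
blob("blue",(100,120,40),(125,255,255),(240,140,310,200),.015)
blob("green",(50,100,30),(80,255,255),(205,190,270,255),.015)
blob("yellow",(22,120,60),(32,255,255),(205,145,265,205),.015)
blob("white",(0,0,140),(180,40,255),(258,190,310,245),.015)
cv2.imwrite("pics/crop.png",cv2.resize(im[95:275,200:440],None,fx=3.3,fy=3.3,interpolation=cv2.INTER_CUBIC))
# check: projection of nominal jar circle top size
o,_=ray(c,0,0);print(o,proj(c,[[.5,-.1,.08],[.531,-.1,.08],[.5,-.1,0]]))
```

```text
whitelid rect [416.7 191.6] [32.2 31.3] 66.0 circ 415.5 192.5 17.5 -> [ 0.5573 -0.1685] [ 0.5556 -0.1662] n 759.0
red none
red2 rect [348.3 251.3] [19.1 19.8] 45.0 circ 348.3 251.1 10.1 -> [ 0.4432 -0.0428] [ 0.4435 -0.0428] n 290.5
smallred none
plug rect [351.  187.5] [17. 16.] 90.0 circ 351.0 187.5 9.0 -> [ 0.5711 -0.0464] [ 0.5711 -0.0464] n 219.5
dark rect [408.4 248.5] [18.1 17.7] 15.9 circ 408.6 248.6 9.7 -> [ 0.4515 -0.1616] [ 0.4512 -0.162 ] n 217.5
blue rect [278.2 172.7] [41.7 41.7] 83.3 circ 278.1 172.6 28.8 -> [0.6008 0.1026] [0.6011 0.1028] n 1649.5
green rect [238.8 221.5] [42.3 43.3] 84.0 circ 239.0 221.5 29.4 -> [0.4985 0.1786] [0.4985 0.1782] n 1724.0
yellow rect [234.7 178.2] [43.1 42.9] 84.0 circ 234.6 178.1 29.5 -> [0.5873 0.1914] [0.5876 0.1916] n 1720.0
white rect [282.9 215.3] [43.9 42.5] 83.2 circ 282.9 215.1 29.8 -> [0.5131 0.0898] [0.5135 0.0899] n 1729.5
[0.40909384 0.00634779 0.95784363] [[380.57985568 220.70061572]
 [380.67857592 204.37364294]
 [375.82426274 224.61423553]]
```

View pics/crop.png

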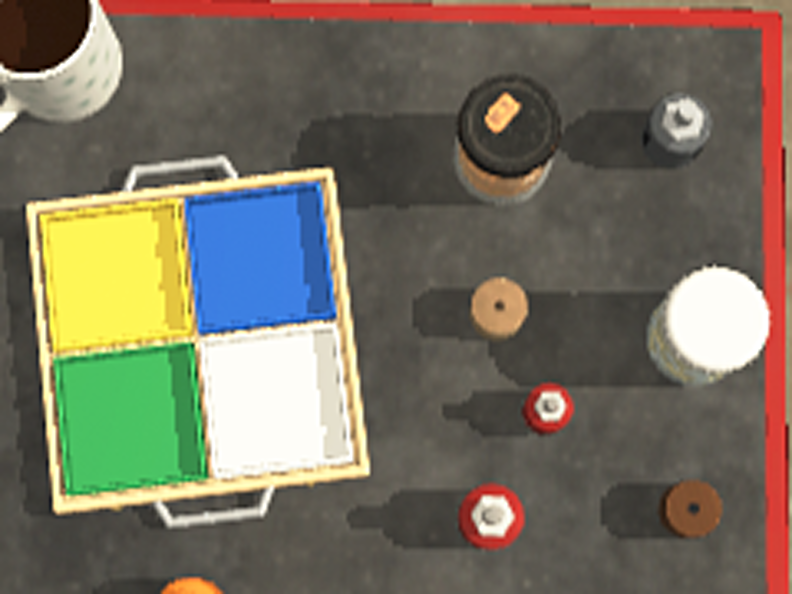

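Run:
```python
from h import *
c,im=shot("top");d,_=shot("side")
for n,x,y,z in[("white",718,318,.078),("black",509,125,.080),("greytip",683,118,.064),("redtip",492,514,.064),("smalltip",549,406,.045),("redcup",492,516,.038),("plug",499,307,.028)]:
    u=(x+.5)/3.3-.5+200;v=(y+.5)/3.3-.5+95;p=onz(c,u,v,z);print(n,round(u,1),round(v,1),p.round(4),"side px",proj(d,p).round(1))
```

```text
white 417.2 191.0 [ 0.5585 -0.1695  0.078 ] side px [[339.  234.3]]
black 353.9 132.5 [ 0.6699 -0.0475  0.08  ] side px [[388.4 207.2]]
greytip 406.6 130.4 [ 0.6812 -0.152   0.064 ] side px [[399.7 237.5]]
redtip 348.7 250.4 [ 0.4436 -0.0419  0.064 ] side px [[284.7 210.1]]
smalltip 366.0 217.7 [ 0.5089 -0.0757  0.045 ] side px [[314.  225.7]]
redcup 348.7 251.0 [ 0.4434 -0.0433  0.038 ] side px [[284.7 220.9]]
plug 350.9 187.7 [ 0.5708 -0.0461  0.028 ] side px [[341.9 226.8]]
```

arm_command --increments '[{"slide": [0.05,0.05,0.0],"yaw": -0.1},{"slide": [0.09,0.1,0.0],"yaw": -0.19},{"slide": [0.12,0.15,0.0],"yaw": -0.19},{"slide": [0.15,0.2,0.0],"yaw": -0.19},{"slide": [0.18,0.25,0.0],"yaw": -0.19},{"slide": [0.2,0.3,0.0],"yaw": -0.19},{"slide": [0.22,0.35,0.0],"yaw": -0.19},{"slide": [0.24,0.4,0.0],"yaw": -0.19}]'

```text
invalid input
```

arm_command --increments '[{"gripper": 0.8,"slide": [0.05,0.05,0.0],"yaw": -0.1},{"gripper": 0.8,"slide": [0.09,0.1,0.0],"yaw": -0.19},{"gripper": 0.8,"slide": [0.12,0.15,0.0],"yaw": -0.19},{"gripper": 0.8,"slide": [0.15,0.2,0.0],"yaw": -0.19},{"gripper": 0.8,"slide": [0.18,0.25,0.0],"yaw": -0.19},{"gripper": 0.8,"slide": [0.2,0.3,0.0],"yaw": -0.19},{"gripper": 0.8,"slide": [0.22,0.35,0.0],"yaw": -0.19},{"gripper": 0.8,"slide": [0.24,0.4,0.0],"yaw": -0.19}]' --grip_force 25

```text
time_s: 1.25
ee_pos: [0.4247, -0.1165, 0.2056]
eef_rot: [3.141, -0.0, 0.152]
force: [0.3, -0.3, 0.7]
grip_width: 0.075
```

arm_command --increments '[{"gripper": 0.8,"slide": [0.01,0.04,-0.03],"yaw": 0},{"gripper": 0.8,"slide": [0.019,0.0755,-0.05],"yaw": 0},{"gripper": 0.8,"slide": [0.019,0.0755,-0.07],"yaw": 0},{"gripper": 0.8,"slide": [0.019,0.0755,-0.07],"yaw": 0}]' --grip_force 25

```text
time_s: 1.75
ee_pos: [0.4427, -0.0423, 0.1345]
eef_rot: [-3.141, 0.002, 0.152]
force: [-0.2, 0.1, -0.3]
grip_width: 0.0752
```

Run:
```python
from h import *
s=readout.get_obs();print(s["ee_pos"],s["eef_rot"]);c,im=shot("wrist","w0");print(c["mtx"],ray(c,320,200,True))
```

```text
[ 0.44270582 -0.04230674  0.13452809] [-3.14077200e+00  2.37085951e-03  1.52460340e-01]
[[309.70691629   0.         316.48117513]
 [  0.         309.70691629 195.30637206]
 [  0.           0.           1.        ]] (array([ 0.51126195, -0.03020903,  0.31355216]), array([-0.25081118, -0.05042236, -0.96672195]))
```

View pics/w0.png

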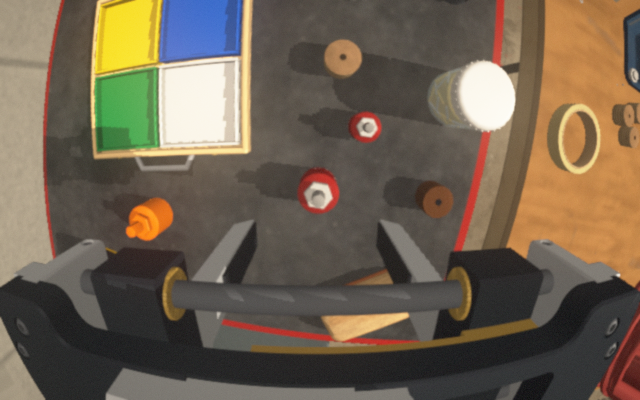

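Wrist view: the red saw tip is at (319,195), between the fingers. The plug is at (343,57), the small red saw at (367,127) and the white lid at (484,97).

Run:
```python
from h import *
c,_=shot("wrist")
for n,u,v,z in[("redtip",319,198,.064),("redcup",319,191,.038),("plug",343,57,.028),("white",484,97,.078),("small",367,127,.045)]: print(n,onz(c,u,v,z,True).round(4))
```

```text
redtip [ 0.4485 -0.0426  0.064 ]
redcup [ 0.4485 -0.0428  0.038 ]
plug [ 0.5744 -0.0457  0.028 ]
white [ 0.5586 -0.165   0.078 ]
small [ 0.5131 -0.0751  0.045 ]
```

arm_command --increments '[{"gripper": 0.8,"slide": [0.003,0,-0.04],"yaw": 0},{"gripper": 0.8,"slide": [0.003,0,-0.075],"yaw": 0},{"gripper": 0.8,"slide": [0.003,0,-0.105],"yaw": 0},{"gripper": 0.8,"slide": [0.003,0,-0.125],"yaw": 0},{"gripper": 0.8,"slide": [0.003,0,-0.125],"yaw": 0},{"gripper": 0.2,"slide": [0.003,0,-0.125],"yaw": 0},{"gripper": 0.2,"slide": [0.003,0,-0.125],"yaw": 0},{"gripper": 0.2,"slide": [0.003,0,-0.125],"yaw": 0}]' --grip_force 25

```text
time_s: 2.85
ee_pos: [0.4467, -0.0428, 0.0111]
eef_rot: [3.141, -0.001, 0.152]
force: [-0.0, 1.0, 0.2]
grip_width: 0.0485
```

arm_command --increments '[{"gripper": 0.2,"slide": [0,0,0],"yaw": 0},{"gripper": 0.2,"slide": [0,0,0],"yaw": 0},{"gripper": 0.2,"slide": [0,0,0],"yaw": 0},{"gripper": 0.2,"slide": [0,0,0.01],"yaw": 0},{"gripper": 0.2,"slide": [0,0,0.04],"yaw": 0},{"gripper": 0.2,"slide": [0,0,0.08],"yaw": 0},{"gripper": 0.2,"slide": [0,0,0.1],"yaw": 0}]' --grip_force 25

```text
time_s: 3.72
ee_pos: [0.4467, -0.0427, 0.1127]
eef_rot: [3.141, -0.002, 0.152]
force: [0.6, -0.4, -2.1]
grip_width: 0.0372
```

arm_command --increments '[{"gripper": 0.2,"slide": [0.04,0.035,0],"yaw": 0},{"gripper": 0.2,"slide": [0.08,0.07,0],"yaw": 0},{"gripper": 0.2,"slide": [0.12,0.11,0],"yaw": 0},{"gripper": 0.2,"slide": [0.156,0.146,0],"yaw": 0},{"gripper": 0.2,"slide": [0.156,0.146,-0.02],"yaw": 0},{"gripper": 0.2,"slide": [0.156,0.146,-0.06],"yaw": 0},{"gripper": 0.2,"slide": [0.156,0.146,-0.08],"yaw": 0},{"gripper": 0.2,"slide": [0.156,0.146,-0.087],"yaw": 0}]' --grip_force 25

```text
time_s: 4.72
ee_pos: [0.602, 0.1032, 0.0229]
eef_rot: [-3.142, 0.001, 0.152]
force: [-0.1, 0.4, -2.3]
grip_width: 0.0377
```

arm_command --increments '[{"gripper": 0.2,"slide": [0,0,-0.0015],"yaw": 0},{"gripper": 0.2,"slide": [0,0,-0.003],"yaw": 0},{"gripper": 0.2,"slide": [0,0,-0.0035],"yaw": 0}]' --grip_force 25

```text
time_s: 5.1
ee_pos: [0.6027, 0.1033, 0.0207]
eef_rot: [3.142, -0.001, 0.152]
force: [0.0, 0.0, -2.7]
grip_width: 0.0374
```

arm_command --increments '[{"gripper": 0.2,"slide": [0,0,-0.001],"yaw": 0},{"gripper": 0.2,"slide": [0,0,-0.001],"yaw": 0}]' --grip_force 25

```text
time_s: 5.35
ee_pos: [0.6026, 0.1034, 0.0197]
eef_rot: [3.142, -0.001, 0.152]
force: [-2.6, 0.1, 6.1]
grip_width: 0.0375
```

arm_command --increments '[{"gripper": 0.5,"slide": [0,0,0],"yaw": 0},{"gripper": 0.5,"slide": [0,0,0],"yaw": 0},{"gripper": 0.5,"slide": [0,0,0],"yaw": 0},{"gripper": 0.5,"slide": [0,0,0.02],"yaw": 0},{"gripper": 0.5,"slide": [0,0,0.06],"yaw": 0},{"gripper": 0.5,"slide": [0,0,0.1],"yaw": 0},{"gripper": 0.6,"slide": [-0.01,-0.05,0.115],"yaw": 0},{"gripper": 0.6,"slide": [-0.02,-0.1,0.115],"yaw": 0}]' --grip_force 20

```text
time_s: 6.35
ee_pos: [0.5828, 0.0024, 0.137]
eef_rot: [3.141, -0.004, 0.153]
force: [0.4, 0.6, 0.2]
grip_width: 0.056
```

Run:
```python
from h import *
shot("wrist","w1");print(readout.get_obs()["ee_pos"])
```

```text
[ 0.58152045 -0.00274204  0.1361806 ]
```

View pics/w1.png

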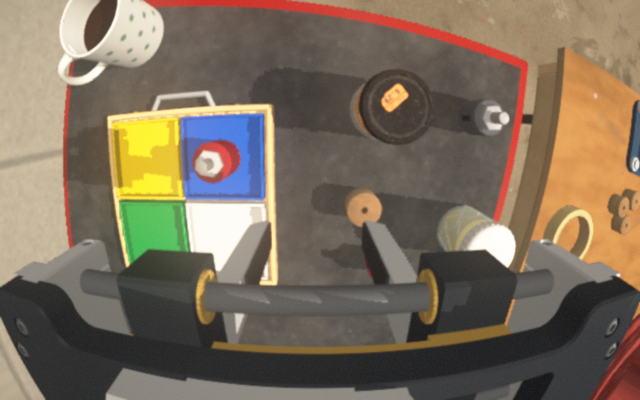

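The red saw stands in the blue tray (212,160). The plug is at (364,208) and the black lid at (397,105).

Run:
```python
from h import *
c,_=shot("wrist")
for n,u,v,z in[("plug",364,210,.028),("black",397,105,.080),("sawtip",210,163,.073),("white",490,247,.078)]: print(n,onz(c,u,v,z,True).round(4))
```

```text
plug [ 0.5725 -0.0498  0.028 ]
black [ 0.6724 -0.0502  0.08  ]
sawtip [0.6049 0.0904 0.073 ]
white [ 0.5671 -0.1683  0.078 ]
```

Run:
```python
from h import *
c,im=shot("top","t2");s=readout.get_obs();print(s["ee_pos"],s["joint_vel"].round(3))
a=cv2.resize(im[120:260,200:440],None,fx=3.3,fy=3.3,interpolation=cv2.INTER_CUBIC);d,b=shot("side")
b=cv2.resize(b[165:285,230:470],None,fx=3.3,fy=3.3,interpolation=cv2.INTER_CUBIC)
cv2.imwrite("pics/t2.png",cv2.resize(np.vstack([a,b]),None,fx=.69,fy=.69))
```

```text
[0.58234772 0.00157159 0.13562472] [ 0.053  0.02  -0.014  0.007 -0.002  0.025]
```

View pics/t2.png

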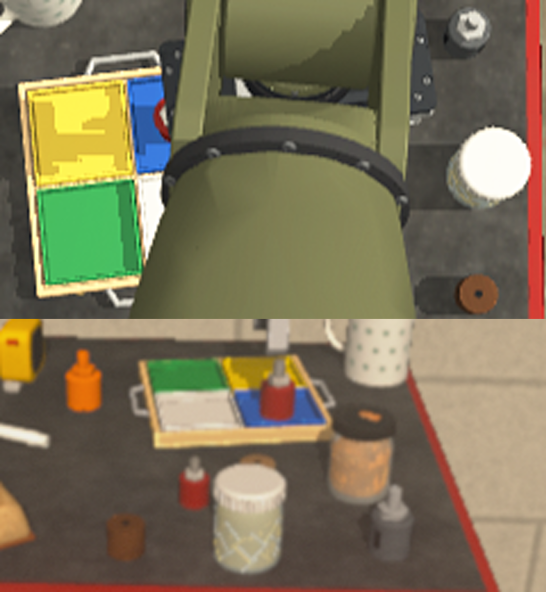

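The side view shows the saw upright in blue. Next is the plug.

arm_command --increments '[{"gripper": 0.6,"slide": [-0.01,-0.04,0],"yaw": 0},{"gripper": 0.6,"slide": [-0.0105,-0.0495,0],"yaw": 0},{"gripper": 0.6,"slide": [-0.0105,-0.0495,-0.03],"yaw": 0},{"gripper": 0.6,"slide": [-0.0105,-0.0495,-0.07],"yaw": 0},{"gripper": 0.6,"slide": [-0.0105,-0.0495,-0.1],"yaw": 0},{"gripper": 0.6,"slide": [-0.0105,-0.0495,-0.12],"yaw": 0},{"gripper": 0.6,"slide": [-0.0105,-0.0495,-0.1265],"yaw": 0},{"gripper": 0.2,"slide": [-0.0105,-0.0495,-0.1265],"yaw": 0}]' --grip_force 10

```text
time_s: 7.55
ee_pos: [0.5722, -0.0456, 0.0077]
eef_rot: [-3.142, -0.0, 0.152]
force: [0.4, -0.4, -0.1]
grip_width: 0.0498
```

arm_command --increments '[{"gripper": 0.2,"slide": [0,0,0],"yaw": 0},{"gripper": 0.2,"slide": [0,0,0],"yaw": 0},{"gripper": 0.2,"slide": [0,0,0],"yaw": 0},{"gripper": 0.2,"slide": [0,0,0],"yaw": 0}]' --grip_force 10

```text
time_s: 8.05
ee_pos: [0.5724, -0.0461, 0.0083]
eef_rot: [3.141, -0.002, 0.152]
force: [-0.1, 1.7, 5.9]
grip_width: 0.0341
```

arm_command --increments '[{"gripper": 0.2,"slide": [0,0,0.02],"yaw": 0},{"gripper": 0.2,"slide": [0,0,0.06],"yaw": 0},{"gripper": 0.2,"slide": [0,0,0.1],"yaw": 0},{"gripper": 0.2,"slide": [-0.02,0.045,0.1],"yaw": 0},{"gripper": 0.2,"slide": [-0.04,0.09,0.1],"yaw": 0},{"gripper": 0.2,"slide": [-0.058,0.135,0.1],"yaw": 0},{"gripper": 0.2,"slide": [-0.058,0.135,0.1],"yaw": 0},{"gripper": 0.2,"slide": [-0.058,0.135,0.07],"yaw": 0}]' --grip_force 10

```text
time_s: 9.05
ee_pos: [0.5153, 0.0888, 0.079]
eef_rot: [3.141, -0.005, 0.152]
force: [0.2, -0.6, 0.0]
grip_width: 0.0342
```

arm_command --increments '[{"gripper": 0.2,"slide": [0,0,-0.03],"yaw": 0},{"gripper": 0.2,"slide": [0,0,-0.05],"yaw": 0},{"gripper": 0.2,"slide": [0,0,-0.058],"yaw": 0},{"gripper": 0.2,"slide": [0,0,-0.06],"yaw": 0},{"gripper": 0.2,"slide": [0,0,-0.06],"yaw": 0}]' --grip_force 10

```text
time_s: 9.68
ee_pos: [0.5143, 0.0887, 0.0181]
eef_rot: [3.142, -0.001, 0.152]
force: [0.5, 0.4, 0.4]
grip_width: 0.0342
```

arm_command --increments '[{"gripper": 0.2,"slide": [0,0,-0.001],"yaw": 0},{"gripper": 0.2,"slide": [0,0,-0.0015],"yaw": 0},{"gripper": 0.2,"slide": [0,0,-0.0015],"yaw": 0}]' --grip_force 10

```text
time_s: 10.05
ee_pos: [0.5144, 0.0888, 0.0172]
eef_rot: [3.141, -0.002, 0.152]
force: [-2.6, -1.6, 9.5]
grip_width: 0.034
```

arm_command --increments '[{"gripper": 0.45,"slide": [0,0,0],"yaw": 0},{"gripper": 0.45,"slide": [0,0,0],"yaw": 0},{"gripper": 0.45,"slide": [0,0,0.02],"yaw": 0},{"gripper": 0.45,"slide": [0,0,0.06],"yaw": 0},{"gripper": 0.45,"slide": [0,0,0.1],"yaw": 0},{"gripper": 0.97,"slide": [0.01,-0.03,0.13],"yaw": 0},{"gripper": 0.97,"slide": [0.05,-0.06,0.13],"yaw": 0},{"gripper": 0.97,"slide": [0.07,-0.09,0.13],"yaw": 0}]' --grip_force 20

```text
time_s: 11.05
ee_pos: [0.5851, -0.0022, 0.1463]
eef_rot: [3.141, -0.001, 0.152]
force: [-0.4, 0.6, -0.1]
grip_width: 0.0687
```

arm_command --increments '[{"gripper": 0.97,"slide": [0,0,0],"yaw": 0},{"gripper": 0.97,"slide": [0,0,0],"yaw": 0}]'

```text
time_s: 11.3
ee_pos: [0.5834, -0.0008, 0.1457]
eef_rot: [-3.141, 0.001, 0.152]
force: [0.1, 0.2, -0.9]
grip_width: 0.0884
```

Run:
```python
from h import *
c,_=shot("wrist","w3");print(readout.get_obs()["ee_pos"]);np.savez("w3",**{k:np.array(c[k]) for k in("mtx","rvec","tvec")})
```

```text
[ 5.83415690e-01 -4.98562486e-04  1.45864306e-01]
```

View pics/w3.png

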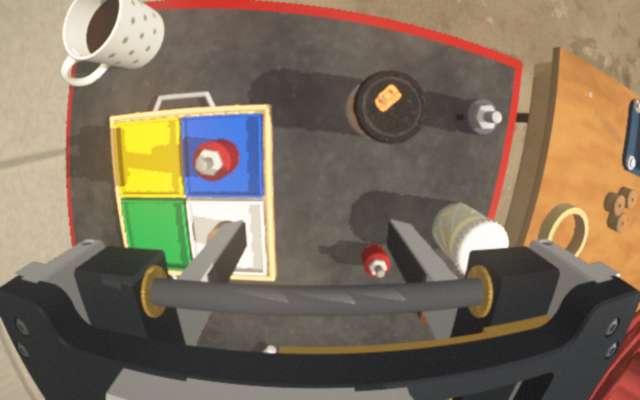

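The plug is in the white tray (215,230). The black lid centre is at about (391,106), and the saw is in blue at (218,159).

Run:
```python
from h import *
c=np.load("w3.npz")
for n,u,v,z in[("black",391,106,.080),("sawtip",207,163,.073),("sawcup",217,159,.047),("white",480,245,.078)]: print(n,onz(c,u,v,z,True).round(4))
```

```text
black [ 0.6734 -0.0455  0.08  ]
sawtip [0.6043 0.0985 0.073 ]
sawcup [0.6044 0.0978 0.047 ]
white [ 0.5669 -0.1604  0.078 ]
```

arm_command --increments '[{"gripper": 1.0,"slide": [0.04,-0.02,0],"yaw": 0},{"gripper": 1.0,"slide": [0.088,-0.046,0],"yaw": 0},{"gripper": 1.0,"slide": [0.088,-0.046,0],"yaw": 0},{"gripper": 1.0,"slide": [0.088,-0.046,-0.03],"yaw": 0},{"gripper": 1.0,"slide": [0.088,-0.046,-0.06],"yaw": 0},{"gripper": 1.0,"slide": [0.088,-0.046,-0.09],"yaw": 0},{"gripper": 1.0,"slide": [0.088,-0.046,-0.11],"yaw": 0},{"gripper": 1.0,"slide": [0.088,-0.046,-0.117],"yaw": 0}]' --grip_force 25

```text
time_s: 12.35
ee_pos: [0.6713, -0.0465, 0.0283]
eef_rot: [-3.141, 0.001, 0.152]
force: [0.2, -0.1, 0.3]
grip_width: 0.0942
```

arm_command --increments '[{"gripper": 0.5,"slide": [0,0,0],"yaw": 0},{"gripper": 0.5,"slide": [0,0,0],"yaw": 0},{"gripper": 0.5,"slide": [0,0,0],"yaw": 0},{"gripper": 0.5,"slide": [0,0,0],"yaw": 0},{"gripper": 0.5,"slide": [0,0,0],"yaw": 0}]' --grip_force 25

```text
time_s: 12.98
ee_pos: [0.6721, -0.0474, 0.0295]
eef_rot: [3.141, -0.001, 0.152]
force: [-0.1, -0.9, 5.2]
grip_width: 0.0605
```

arm_command --increments '[{"gripper": 0.5,"slide": [0,0,0],"yaw": 0},{"gripper": 0.5,"slide": [0,0,0.01],"yaw": 0},{"gripper": 0.5,"slide": [0,0,0.04],"yaw": 0},{"gripper": 0.5,"slide": [0,0,0.08],"yaw": 0},{"gripper": 0.5,"slide": [0,0,0.11],"yaw": 0},{"gripper": 0.5,"slide": [-0.02,0,0.11],"yaw": 0},{"gripper": 0.5,"slide": [-0.05,0.02,0.11],"yaw": 0},{"gripper": 0.5,"slide": [-0.08,0.05,0.11],"yaw": 0}]' --grip_force 30

```text
time_s: 13.98
ee_pos: [0.5906, 0.003, 0.1388]
eef_rot: [-3.141, 0.001, 0.151]
force: [1.4, 1.2, -3.5]
grip_width: 0.0604
```

arm_command --increments '[{"gripper": 0.5,"slide": [-0.03,0.035,0],"yaw": 0},{"gripper": 0.5,"slide": [-0.055,0.075,0],"yaw": 0},{"gripper": 0.5,"slide": [-0.075,0.115,0],"yaw": 0},{"gripper": 0.5,"slide": [-0.088,0.15,0],"yaw": 0},{"gripper": 0.5,"slide": [-0.092,0.1755,0],"yaw": 0},{"gripper": 0.5,"slide": [-0.092,0.1755,0],"yaw": 0},{"gripper": 0.5,"slide": [-0.092,0.1755,-0.03],"yaw": 0},{"gripper": 0.5,"slide": [-0.092,0.1755,-0.06],"yaw": 0}]'

```text
time_s: 14.98
ee_pos: [0.5, 0.1776, 0.0784]
eef_rot: [3.142, -0.0, 0.151]
force: [-0.1, 0.7, -3.4]
grip_width: 0.0606
```

arm_command --increments '[{"gripper": 0.5,"slide": [0,0,-0.02],"yaw": 0},{"gripper": 0.5,"slide": [0,0,-0.032],"yaw": 0},{"gripper": 0.5,"slide": [0,0,-0.036],"yaw": 0},{"gripper": 0.5,"slide": [0,0,-0.038],"yaw": 0},{"gripper": 0.5,"slide": [0,0,-0.038],"yaw": 0}]'

```text
time_s: 15.6
ee_pos: [0.5001, 0.1784, 0.0415]
eef_rot: [-3.141, -0.001, 0.152]
force: [0.1, 1.1, -3.1]
grip_width: 0.0605
```

Expected contact is near z = 0.0385, so I'll lower slowly.

arm_command --increments '[{"gripper": 0.5,"slide": [0,0,-0.0007],"yaw": 0},{"gripper": 0.5,"slide": [0,0,-0.0014],"yaw": 0},{"gripper": 0.5,"slide": [0,0,-0.002],"yaw": 0},{"gripper": 0.5,"slide": [0,0,-0.002],"yaw": 0}]'

```text
time_s: 16.1
ee_pos: [0.4998, 0.1784, 0.0389]
eef_rot: [-3.142, 0.0, 0.152]
force: [0.7, -0.4, -2.9]
grip_width: 0.0608
```

arm_command --increments '[{"gripper": 0.5,"slide": [0,0,-0.0005],"yaw": 0},{"gripper": 0.5,"slide": [0,0,-0.001],"yaw": 0},{"gripper": 0.5,"slide": [0,0,-0.001],"yaw": 0}]'

```text
time_s: 16.48
ee_pos: [0.4999, 0.1784, 0.0385]
eef_rot: [-3.142, -0.0, 0.152]
force: [-4.0, -1.2, 5.0]
grip_width: 0.0607
```

arm_command --increments '[{"gripper": 0.78,"slide": [0,0,0],"yaw": 0},{"gripper": 0.78,"slide": [0,0,0],"yaw": 0},{"gripper": 0.78,"slide": [0,0,0],"yaw": 0},{"gripper": 0.78,"slide": [0,0,0.03],"yaw": 0},{"gripper": 0.78,"slide": [0,0,0.07],"yaw": 0},{"gripper": 0.78,"slide": [0,0,0.115],"yaw": 0},{"gripper": 0.78,"slide": [0,-0.04,0.115],"yaw": 0},{"gripper": 0.78,"slide": [0,-0.09,0.115],"yaw": 0}]'

```text
time_s: 17.48
ee_pos: [0.4999, 0.0878, 0.1534]
eef_rot: [3.142, -0.001, 0.153]
force: [0.8, 0.1, 0.0]
grip_width: 0.0735
```

arm_command --increments '[{"gripper": 1,"slide": [0.0,-0.05,0],"yaw": 0},{"gripper": 1,"slide": [0.0,-0.1,0],"yaw": 0},{"gripper": 1,"slide": [0,-0.15,0],"yaw": 0},{"gripper": 1,"slide": [0,-0.2,0],"yaw": 0},{"gripper": 1,"slide": [0,-0.25,0],"yaw": 0},{"gripper": 1,"slide": [0,-0.25,0],"yaw": 0},{"gripper": 1,"slide": [0,-0.25,0],"yaw": 0}]'

```text
time_s: 18.35
ee_pos: [0.4997, -0.1612, 0.1528]
eef_rot: [-3.141, 0.0, 0.152]
force: [1.1, -1.0, -0.5]
grip_width: 0.094
```

Run:
```python
from h import *
c,_=shot("wrist","w4");print(readout.get_obs()["ee_pos"]);np.savez("w4",**{k:np.array(c[k]) for k in("mtx","rvec","tvec")})
```

```text
[ 0.49987336 -0.16083875  0.15291024]
```

View pics/w4.png

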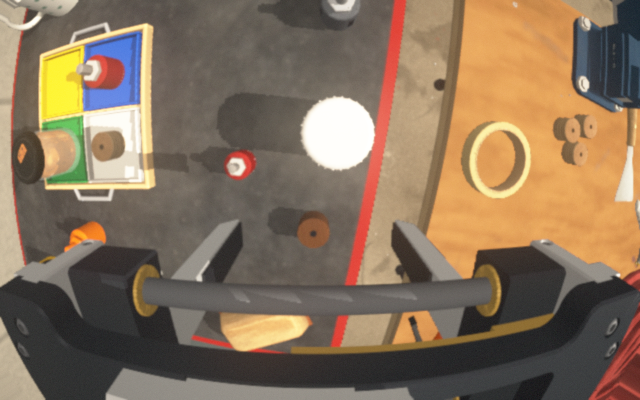

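The black-lid jar stands in green, the plug in white and the saw in blue. The white lid centre is at (338,133).

Run:
```python
from h import *
c=np.load("w4.npz");print(onz(c,338,133,.078,True))
```

```text
[ 0.56066864 -0.16825196  0.078     ]
```

arm_command --increments '[{"gripper": 1.0,"slide": [0.04,-0.007,0],"yaw": 0},{"gripper": 1.0,"slide": [0.06,-0.0075,0],"yaw": 0},{"gripper": 1.0,"slide": [0.06,-0.0075,0],"yaw": 0},{"gripper": 1.0,"slide": [0.06,-0.0075,-0.03],"yaw": 0},{"gripper": 1.0,"slide": [0.06,-0.0075,-0.065],"yaw": 0},{"gripper": 1.0,"slide": [0.06,-0.0075,-0.095],"yaw": 0},{"gripper": 1.0,"slide": [0.06,-0.0075,-0.115],"yaw": 0},{"gripper": 1.0,"slide": [0.06,-0.0075,-0.124],"yaw": 0}]' --grip_force 30

```text
time_s: 19.4
ee_pos: [0.5589, -0.1684, 0.0282]
eef_rot: [-3.141, 0.001, 0.153]
force: [0.0, -0.3, 0.7]
grip_width: 0.094
```

arm_command --increments '[{"gripper": 0.5,"slide": [0,0,0],"yaw": 0},{"gripper": 0.5,"slide": [0,0,0],"yaw": 0},{"gripper": 0.5,"slide": [0,0,0],"yaw": 0},{"gripper": 0.5,"slide": [0,0,0],"yaw": 0},{"gripper": 0.5,"slide": [0,0,0],"yaw": 0},{"gripper": 0.5,"slide": [0,0,0],"yaw": 0}]' --grip_force 30

```text
time_s: 20.15
ee_pos: [0.5601, -0.1694, 0.0294]
eef_rot: [3.141, -0.001, 0.152]
force: [-0.2, -1.1, 6.1]
grip_width: 0.0603
```

arm_command --increments '[{"gripper": 0.5,"slide": [0,0,0.01],"yaw": 0},{"gripper": 0.5,"slide": [0,0,0.04],"yaw": 0},{"gripper": 0.5,"slide": [0,0,0.08],"yaw": 0},{"gripper": 0.5,"slide": [0,0,0.12],"yaw": 0},{"gripper": 0.5,"slide": [0,0.02,0.13],"yaw": 0},{"gripper": 0.5,"slide": [0.005,0.06,0.13],"yaw": 0},{"gripper": 0.5,"slide": [0.01,0.105,0.13],"yaw": 0},{"gripper": 0.5,"slide": [0.015,0.15,0.13],"yaw": 0}]'

```text
time_s: 21.15
ee_pos: [0.574, -0.0167, 0.1576]
eef_rot: [-3.141, 0.002, 0.152]
force: [0.3, -0.6, -2.3]
grip_width: 0.0601
```

arm_command --increments '[{"gripper": 0.5,"slide": [0.005,0.045,0],"yaw": 0},{"gripper": 0.5,"slide": [0.01,0.09,0],"yaw": 0},{"gripper": 0.5,"slide": [0.012,0.135,0],"yaw": 0},{"gripper": 0.5,"slide": [0.014,0.175,0],"yaw": 0},{"gripper": 0.5,"slide": [0.014,0.2,0],"yaw": 0},{"gripper": 0.5,"slide": [0.014,0.211,0],"yaw": 0},{"gripper": 0.5,"slide": [0.014,0.211,0],"yaw": 0},{"gripper": 0.5,"slide": [0.014,0.211,-0.03],"yaw": 0}]'

```text
time_s: 22.15
ee_pos: [0.5898, 0.1913, 0.1304]
eef_rot: [-3.141, -0.004, 0.151]
force: [0.5, -0.4, -2.8]
grip_width: 0.0596
```

arm_command --increments '[{"gripper": 0.5,"slide": [0,0,-0.03],"yaw": 0},{"gripper": 0.5,"slide": [0,0,-0.06],"yaw": 0},{"gripper": 0.5,"slide": [0,0,-0.078],"yaw": 0},{"gripper": 0.5,"slide": [0,0,-0.086],"yaw": 0},{"gripper": 0.5,"slide": [0,0,-0.088],"yaw": 0},{"gripper": 0.5,"slide": [0,0,-0.0885],"yaw": 0}]'

```text
time_s: 22.9
ee_pos: [0.5893, 0.1919, 0.0413]
eef_rot: [-3.141, -0.001, 0.152]
force: [-0.1, 0.1, -0.8]
grip_width: 0.0601
```

arm_command --increments '[{"gripper": 0.5,"slide": [0,0,-0.0005],"yaw": 0},{"gripper": 0.5,"slide": [0,0,-0.001],"yaw": 0},{"gripper": 0.5,"slide": [0,0,-0.001],"yaw": 0}]'

```text
time_s: 23.28
ee_pos: [0.5889, 0.1919, 0.0396]
eef_rot: [-3.142, -0.0, 0.152]
force: [-0.2, 0.8, -2.7]
grip_width: 0.06
```

arm_command --increments '[{"gripper": 0.5,"slide": [0,0,-0.0005],"yaw": 0},{"gripper": 0.5,"slide": [0,0,-0.001],"yaw": 0},{"gripper": 0.5,"slide": [0,0,-0.001],"yaw": 0}]'

```text
time_s: 23.65
ee_pos: [0.5889, 0.1918, 0.0385]
eef_rot: [-3.142, -0.0, 0.152]
force: [-1.0, -0.8, -1.9]
grip_width: 0.0602
```

arm_command --increments '[{"gripper": 0.5,"slide": [0,0,-0.0005],"yaw": 0},{"gripper": 0.5,"slide": [0,0,-0.0005],"yaw": 0},{"gripper": 0.5,"slide": [0,0,-0.0005],"yaw": 0}]'

```text
time_s: 24.02
ee_pos: [0.589, 0.1918, 0.0385]
eef_rot: [-3.142, -0.001, 0.152]
force: [-2.5, -1.5, 5.5]
grip_width: 0.0601
```

Contact. Releasing and retreating.

arm_command --increments '[{"gripper": 0.78,"slide": [0,0,0],"yaw": 0},{"gripper": 0.78,"slide": [0,0,0],"yaw": 0},{"gripper": 0.78,"slide": [0,0,0],"yaw": 0},{"gripper": 0.78,"slide": [0,0,0.03],"yaw": 0},{"gripper": 0.78,"slide": [0,0,0.07],"yaw": 0},{"gripper": 0.78,"slide": [0,0,0.12],"yaw": 0},{"gripper": 0.78,"slide": [0,0,0.16],"yaw": 0},{"gripper": 0.78,"slide": [-0.03,-0.05,0.17],"yaw": 0}]'

```text
time_s: 25.02
ee_pos: [0.5599, 0.143, 0.2103]
eef_rot: [-3.141, -0.004, 0.155]
force: [-0.3, -0.8, -0.4]
grip_width: 0.0731
```

arm_command --increments '[{"gripper": 0.78,"slide": [-0.03,-0.05,0],"yaw": 0},{"gripper": 0.78,"slide": [-0.06,-0.1,0],"yaw": 0},{"gripper": 0.78,"slide": [-0.09,-0.15,0],"yaw": 0},{"gripper": 0.78,"slide": [-0.12,-0.2,0],"yaw": 0},{"gripper": 0.78,"slide": [-0.15,-0.25,0],"yaw": 0},{"gripper": 0.78,"slide": [-0.18,-0.3,0],"yaw": 0},{"gripper": 0.78,"slide": [-0.18,-0.34,0],"yaw": 0},{"gripper": 0.78,"slide": [-0.18,-0.34,0],"yaw": 0}]'

```text
time_s: 26.02
ee_pos: [0.3784, -0.2, 0.2079]
eef_rot: [3.141, -0.0, 0.149]
force: [0.7, 0.8, -0.4]
grip_width: 0.0736
```

Run:
```python
from h import *
c,im=shot("top");d,b=shot("side")
a=cv2.resize(im[85:285,150:450],None,fx=2.2,fy=2.2,interpolation=cv2.INTER_CUBIC)
b=cv2.resize(b[160:290,200:440],(660,357)[:2],interpolation=cv2.INTER_CUBIC)
cv2.imwrite("pics/f.png",cv2.resize(np.vstack([a,b]),None,fx=.75,fy=.75))
```

```text
(no output)
```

View pics/f.png

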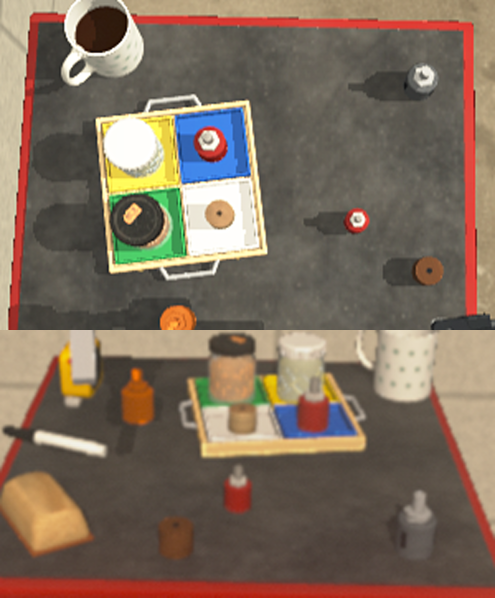

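All four things stand upright in their trays, and the decoys are where they were at the start.

```bash
python3 -c "
from station import job;print(job.hand_in())"
```

```text
the job is handed in; nothing more can be done
None
```

I packed the carrier in the order asked and handed the job in after about 26 s of robot time. The red hole saw is in the blue tray, the pale plug in white, the black-lid jar in green and the white-lid jar in yellow.

- **Setting down:** each item was lowered until the force reading showed it touching the floor, then released with the fingers opened only a little.
- **Final check:** the last top and side pictures show all four upright in their trays. The dark grey saw, dark brown plug, small red saw and orange saw look unmoved, judged by eye. The gripper was clear of everything.
- **Disagreements:** the cameras differed by 4–5 mm on some positions, so I used values in between. The red saw measured about 5 mm off where I set it, but it is well inside its tray.
- **Refused command:** my first move call was refused as invalid input and moved nothing.

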